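# Rebuild the disc-spring pack of an examination-lamp joint

## Robot

A 6-joint arm with a two-finger parallel gripper is mounted at the origin on a cart in front of the work surface, level with it; the furniture and walls round the work are solid. World frame = base frame: x ahead of the robot, y to its left, z up, the work surface at z = 0. Lengths are in m, angles in rad, forces in N, time in s.
With the tool pointing down it reaches from about 0.275 to 1 m from the base axis. Payload 8.4 kg.
Tool frame: the origin (TCP) lies midway between the tips of the shut fingers; the grasp point (between the pads) lies 19 mm behind it; z points along the fingers, y is the line along which they close (so a half turn about z gives the same grasp; the last joint's range is limited). The gripper opens to 85 mm and grips with 20 to 120 N. Pads are 22 mm wide; open, the fingers measure 114 mm over their backs; the gripper's body (76 mm by 85 mm) begins 54 mm behind the grasp point. The pads swing forward as they close: fully open they stand 13 mm farther back than shut.
Start: joints at [-1.191, 0.353, 1.633, -0, 1.155, -0.002], TCP at [0.233, -0.58, 0.231] pointing down, gripper open.
Joint ranges: [-2.63, 2.63], [-0.92, 2.1], [0.06, 2.66], [-1.3, 4.44], [0, 2.69], [-3.02, 3.02]. Speed limits (rad/s): [2.22, 2.22, 2.79, 3.14, 3.14, 3.14].

## Interface

Orientations are given as a unit quaternion [x, y, z, w].
In Python, from workcell import bot, claw, kinematics, optics, ticket, spotter gives the robot as it stands. Calls block until the motion is done:
- bot.reach(position, orientation): joint-space move of the TCP to a pose.
- bot.servo_line(position, ori=None, velocity=0.15): straight line of the TCP; ori=None keeps the orientation; velocity is the mean speed in m/s.
- bot.goto_joints(angles): joint-space move.
- claw.move_gripper(opening, strength=None): finger opening in m; strength is the grip in N (None keeps the last); returns when the fingers have stopped.
- bot.dwell(seconds).
- kinematics.solve_ik(position, orientation): joint angles nearest the present ones, or None.
- optics.read_camera(name): name is "side" or "top"; returns a dict with "frame" (480x640x3 uint8, red, green, blue), "intrinsics" (3x3 intrinsics, pixels), "view" (4x4, takes a point from world to camera coordinates). Camera axes: x right, y down, z forward; pixel columns grow to the right and rows downward; lengths in m; the calibration is good to about 2 mm. A picture is of the moment at which its call begins. There is no depth.
A pose or a line that the arm cannot do raises bot.IKError and nothing moves.
- ticket.hand_in(): hands the job in; it is judged then, once.
Trained networks look in a picture, given as the dict that the camera call returned (one of the last four; its "shot" number tells which), for a name from the list of things; names that differ only in an ending like _2 or _b are one class to them, and where a whole thing is asked for, a point or a joint stands for the part that bears it (a point fixed in the world has none). Each returns a list of dicts, best first, with "score" (0 to 1); they miss things now and then, are a little off and sometimes report something else, mostly with a low value. They report only what shows in the picture. A call takes as long as a camera call.
- spotter.silhouettes(picture, thing): "mask" (480x640 bool, what is visible of it) and "uv" ([column, row] in pixels, amid what is visible of it).
Readings, each from a call of its own:
- bot.read_time_s(): time.
- bot.read_joint_pos(): joint angles.
- bot.read_joint_vel(): joint speeds.
- bot.read_joint_efforts(): joint torques, N m.
- bot.read_position(): TCP position.
- bot.read_orientation(): TCP orientation.
- bot.read_wrist_force(): force on the tool from outside, world axes, zero at the start.
- bot.read_ft_torque(): the same for the moment, N m.
- bot.read_gripper_width(): finger opening in m.
- bot.read_grip_force(): force on a finger pad.
Only numpy, scipy, OpenCV 4.12 (cv2) and the standard library are available. Lean on these libraries where they do the work, as an engineer would, in place of code of your own. Each camera call takes 0.05 s, during which the arm holds its last target. There are 200 camera calls.

## Task

Rebuild the spring pack on the lamp-arm joint: put the three cone washers from the rack on its spindle one after another with their faces alternating - the first with its hollow side up on the seat, the second hollow side down, the third hollow side up. Then lock the pack by sliding the forked keeper fully home round the spindle's neck, under the head, so that it lies flat on the top washer's rim, and leave the other things on the trolley where they are.

Things in the scene. Friction and masses are not known exactly. Their poses are not given: they have to be found in the camera images.
- washer1: steel cone washer (disc spring), a shallow dome: outer diameter 56, hole 24, height 10, sheet 4 mm, 70 g. Origin: on its axis at mid height. Its +x is its axis and points out of the hollow (large-rim) side; the rim's 3 mm high outer band is centred 3.5 mm to +x of the origin. Starts on edge in the rack, +x level, origin 40 mm above the trolley top
- washer2: cone washer identical to washer1, in another holder of the rack; any washer may take any place in the pack
- washer3: cone washer identical to washer1, in another holder of the rack; any washer may take any place in the pack
- rack: fixed white plastic parts rack: plate 238 x 64 x 6 mm with three holders in a row along its x, 88 mm apart. Each has a V floor between two walls 46 mm long, 11 mm apart, tops 27 mm above the trolley top; a washer stands in it on edge, its plane along the rack's x, hollow side to the rack's +y or -y (varies), and comes free when lifted 20 mm. Origin: centre of underside; z up
- joint_unit: lamp-arm swivel: foot 104 x 84 x 14 mm, round housing 53 mm in diameter with a flat top (seat) at 70 mm; from it rises a spindle 21.5 mm in diameter, with a 13 mm neck 99 to 108 mm and a 21.5 mm head with tapered tip 108 to 119 mm above the trolley top (washers pass it with 1.25 mm play all round). Arm stub along its +x, 106 mm out, 34 mm high. Origin: spindle axis at trolley top; z up
- seat (a point): centre of the flat seat on the spindle's axis, 70 mm above the trolley top; z up
- level1 (a point): point on the spindle's axis, 5 mm above the seat, where the origin of the first washer comes to rest; z up
- level2 (a point): same, 15 mm above the seat, for the second washer
- level3 (a point): same, 25 mm above the seat, for the third washer (three alternating washers stand 30 mm high)
- neck (a point): point on the spindle's axis, 32 mm above the seat, in the neck, where point keeper_slot comes to rest when the keeper lies home on the rim of the top washer (the gap from that rim up to the underside of the head is 8 mm); z up
- keeper: loose flat steel fork 4 mm thick, 40 g, lying flat: two tines point to its +x (tips 27 mm from the origin, 34 mm wide overall) with a 15 mm wide slot open at the tips; at its -x end, 38 mm from the origin, a tab 4 mm thick and 16 mm wide (along y) stands 26 mm high, to be gripped across the 16 mm. Origin: underside, centre of the slot's round closed end (radius 7.5); z up
- keeper_slot (a point): centre of the slot's round end, at mid thickness (2 mm above the keeper's underside); on the spindle's axis when the keeper is home
- keeper_tab (a point): point in the middle of the tab, 38 mm to -x of the keeper's origin and 20 mm above its underside: where to grasp it from above, fingers closing along the keeper's y
- tape: bystander: roll of plaster tape lying flat, 72 mm diameter, 25 mm high; origin at the centre of its underside
- box: bystander: small medicine carton 42 x 75 x 30 mm; origin at the centre of its underside
- vial: bystander: small upright vial, 27 mm diameter, 48 mm high; origin at the centre of its underside
- pump: bystander, fixed: syringe pump in the far left corner, 195 (x) x 161 (y) x 109 mm high; origin at the centre of its underside
- dish: bystander, fixed: steel kidney dish at the back, 110 (x) x 208 (y) x 36 mm high, forceps in it; behind it the trolley ends and a wall stands 0.84 m ahead of the robot base, to be kept clear by the wrist; origin at the centre of its underside
- torch: bystander: penlight lying on the trolley, 14 x 133 x 14 mm, long axis y; origin at the centre of its underside

How it is judged:
On the way, in this order (a step that is already met when the one before it is completed fails the run):
1. the first washer lies on the seat, round the spindle, hollow side up (((horizontal distance between washer1 and level1 below 0.003 m and z of washer1 in the frame of level1 between -0.003 and 0.003 m and angle between washer1's own x axis and vertical below 0.12 rad) or (horizontal distance between washer2 and level1 below 0.003 m and z of washer2 in the frame of level1 between -0.003 and 0.003 m and angle between washer2's own x axis and vertical below 0.12 rad) or (horizontal distance between washer3 and level1 below 0.003 m and z of washer3 in the frame of level1 between -0.003 and 0.003 m and angle between washer3's own x axis and vertical below 0.12 rad))), for 0.2 s.
2. the second washer lies on the first, hollow side down (((horizontal distance between washer1 and level2 below 0.003 m and z of washer1 in the frame of level2 between -0.003 and 0.003 m and angle between washer1's own x axis and vertical above 3.02 rad) or (horizontal distance between washer2 and level2 below 0.003 m and z of washer2 in the frame of level2 between -0.003 and 0.003 m and angle between washer2's own x axis and vertical above 3.02 rad) or (horizontal distance between washer3 and level2 below 0.003 m and z of washer3 in the frame of level2 between -0.003 and 0.003 m and angle between washer3's own x axis and vertical above 3.02 rad))), for 0.2 s.
3. the third washer lies on the second, hollow side up (((horizontal distance between washer1 and level3 below 0.003 m and z of washer1 in the frame of level3 between -0.003 and 0.003 m and angle between washer1's own x axis and vertical below 0.12 rad) or (horizontal distance between washer2 and level3 below 0.003 m and z of washer2 in the frame of level3 between -0.003 and 0.003 m and angle between washer2's own x axis and vertical below 0.12 rad) or (horizontal distance between washer3 and level3 below 0.003 m and z of washer3 in the frame of level3 between -0.003 and 0.003 m and angle between washer3's own x axis and vertical below 0.12 rad))), for 0.2 s.
4. the keeper is home round the neck, on the top washer (horizontal distance between keeper_slot and neck below 0.004 m and z of keeper_slot in the frame of neck between -0.003 and 0.003 m and angle between keeper's own z axis and vertical below 0.12 rad), for 0.2 s.
At the end, for the whole second after the job is handed in: From the seat up the washers lie hollow up, down, up, each within 3 mm of its level (sideways, height) and 0.12 rad of level; the keeper's slot centre is within 4 mm of the spindle axis and 3 mm of its resting height, level within 0.12 rad; all four at rest (all of step 4 and ((horizontal distance between washer1 and level1 below 0.003 m and z of washer1 in the frame of level1 between -0.003 and 0.003 m and angle between washer1's own x axis and vertical below 0.12 rad) or (horizontal distance between washer2 and level1 below 0.003 m and z of washer2 in the frame of level1 between -0.003 and 0.003 m and angle between washer2's own x axis and vertical below 0.12 rad) or (horizontal distance between washer3 and level1 below 0.003 m and z of washer3 in the frame of level1 between -0.003 and 0.003 m and angle between washer3's own x axis and vertical below 0.12 rad)) and ((horizontal distance between washer1 and level2 below 0.003 m and z of washer1 in the frame of level2 between -0.003 and 0.003 m and angle between washer1's own x axis and vertical above 3.02 rad) or (horizontal distance between washer2 and level2 below 0.003 m and z of washer2 in the frame of level2 between -0.003 and 0.003 m and angle between washer2's own x axis and vertical above 3.02 rad) or (horizontal distance between washer3 and level2 below 0.003 m and z of washer3 in the frame of level2 between -0.003 and 0.003 m and angle between washer3's own x axis and vertical above 3.02 rad)) and ((horizontal distance between washer1 and level3 below 0.003 m and z of washer1 in the frame of level3 between -0.003 and 0.003 m and angle between washer1's own x axis and vertical below 0.12 rad) or (horizontal distance between washer2 and level3 below 0.003 m and z of washer2 in the frame of level3 between -0.003 and 0.003 m and angle between washer2's own x axis and vertical below 0.12 rad) or (horizontal distance between washer3 and level3 below 0.003 m and z of washer3 in the frame of level3 between -0.003 and 0.003 m and angle between washer3's own x axis and vertical below 0.12 rad)) and linear speed of each of washer1, washer2, washer3, keeper below 0.02 m/s); the robot touches nothing.
It fails at once if the plaster tape roll was pushed more than 20 mm from its place (distance of tape from where it was at the start of the episode above 0.02 m).
It fails at once if the small carton was pushed more than 20 mm from its place (distance of box from where it was at the start of the episode above 0.02 m).
It fails at once if the vial was pushed more than 20 mm from its place (distance of vial from where it was at the start of the episode above 0.02 m).
It fails at once if the penlight was pushed more than 20 mm from its place (distance of torch from where it was at the start of the episode above 0.02 m).
It also fails if it takes over 72 s, if anything falls off the work surface, if the arm or the gripper's body presses on something with over 40 N, if the wrist force passes 120 N, or if a joint passes its speed limit or range.

## Working session

There is one attempt and no reset: what is moved stays moved. The work goes in short steps, each a Python script; the robot and the scene stay as the last script left them, time stands still between calls to the robot, and variables do not carry over. Pictures are saved under pics/ and viewed, at most 11 in all, crops included, and the job is handed in when it is done.

```bash
ls; mkdir -p pics; python3 - <<'E'
from workcell import bot, claw, kinematics, optics, ticket, spotter
import cv2,numpy as np
for n in("top","side"):
    p=optics.read_camera(n); cv2.imwrite(f"pics/{n}0.png",p["frame"][:,:,::-1]); print(n,p["intrinsics"].tolist(),np.round(p["view"],4).tolist())
    for t in("washer1","rack","joint_unit","keeper"):
        for d in spotter.silhouettes(p,t): print(t,round(d["score"],2),np.round(d["uv"],1),d["mask"].sum())
print(bot.read_time_s(),bot.read_orientation())
E
```

```text
pics
workcell.py
top [[615.6136673206145, 0.0, 317.23770921159496], [0.0, 615.6136673206145, 221.89639488829386], [0.0, 0.0, 1.0]] [[0.0506, -0.9987, -0.0054, -0.0107], [-0.9786, -0.0485, -0.1998, 0.5805], [0.1992, 0.0154, -0.9798, 1.3316], [0.0, 0.0, 0.0, 1.0]]
washer1 0.65 [297.3 276.9] 136
washer1 0.34 [387.7 252.3] 2054
rack 0.81 [310.4 242.8] 2639
joint_unit 0.61 [385.1 252.4] 2024
keeper 0.67 [225.5 265.7] 242
side [[590.8459740614538, 0.0, 312.9021036353643], [0.0, 590.8459740614538, 237.70016875816142], [0.0, 0.0, 1.0]] [[-0.9973, -0.0722, -0.0142, 0.5469], [-0.0236, 0.4967, -0.8676, 0.0941], [0.0697, -0.8649, -0.497, 1.3114], [0.0, 0.0, 0.0, 1.0]]
washer1 0.64 [358.6 268.9] 289
washer1 0.6 [275.9 259.7] 284
washer1 0.5 [311.8 271.6] 305
rack 0.58 [321.7 283.4] 1716
joint_unit 0.96 [330.2 234.2] 1563
keeper 0.6 [345.1 336.7] 273
keeper 0.46 [326.3 238.5] 1692
0.5 [ 9.81836434e-01  1.89729327e-01 -5.80812844e-07 -1.66509254e-05]
```

```bash
python3 - <<'E'
import cv2
a=cv2.imread("pics/top0.png");b=cv2.imread("pics/side0.png")
cv2.imwrite("pics/topc.png",cv2.resize(a[170:350,190:440],(800,576),interpolation=cv2.INTER_CUBIC))
cv2.imwrite("pics/sidec.png",cv2.resize(b[185:365,200:450],(800,576),interpolation=cv2.INTER_CUBIC))
E
```

```text
(no output)
```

View pics/top0.png

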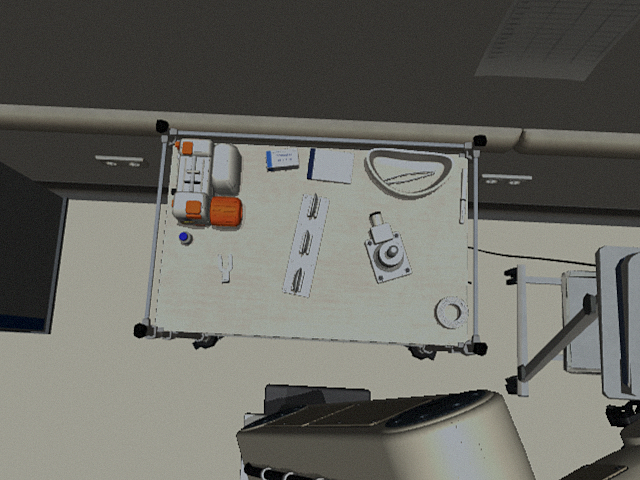

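View pics/topc.png

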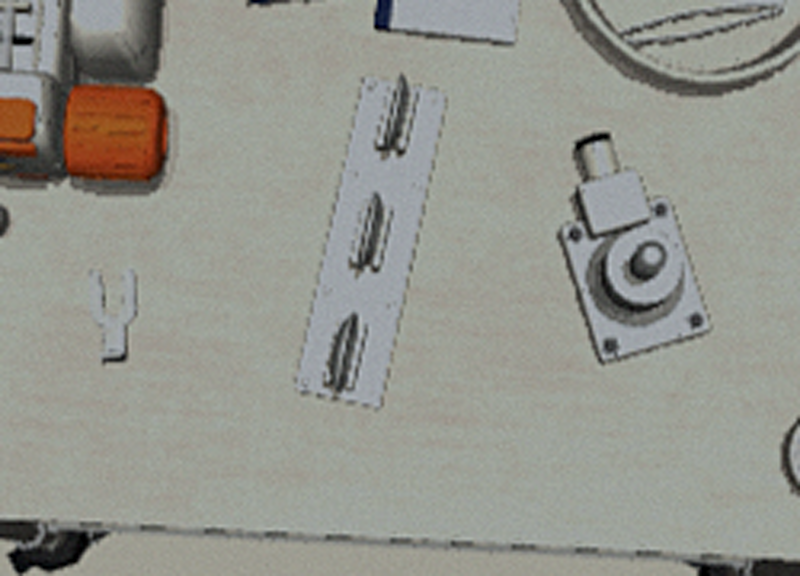

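View pics/sidec.png

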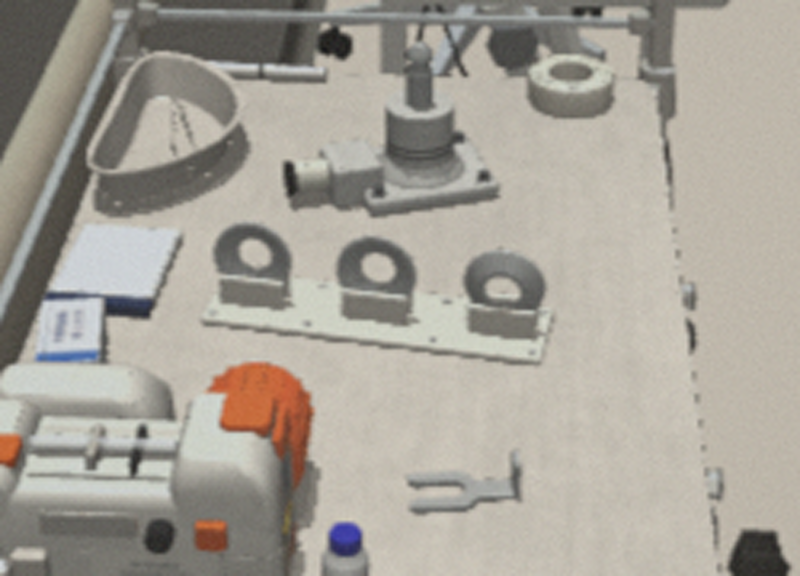

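The side crop shows three washers on edge in the rack, with the joint unit behind and the keeper in front, its tines toward +x. The top crop shows the same layout: keeper at about (225,266), rack (310,243), spindle (391,252). The clear approach to the joint is from the robot's side. Next I'll fit models to the masks in both views.

```bash
cat > fit.py <<'E'
import numpy as np,cv2
from scipy.optimize import minimize
S=8
def box(x0,x1,y0,y1,z0,z1): return np.array([[x,y,z] for x in(x0,x1) for y in(y0,y1) for z in(z0,z1)])/1e3
def cyl(r0,z0,r1,z1,n=32):
    a=np.linspace(0,2*np.pi,n,endpoint=False)
    return np.array([[r*np.cos(t),r*np.sin(t),z] for r,z in((r0,z0),(r1,z1)) for t in a])/1e3
def disc(r,y,cx,cz,n=40):
    a=np.linspace(0,2*np.pi,n,endpoint=False); return np.c_[cx+r*np.cos(a),y+0*a,cz+r*np.sin(a)]/1e3
def proj(p,P):
    q=P@p["view"][:3,:3].T+p["view"][:3,3]; q=q@p["intrinsics"].T; return q[:,:2]/q[:,2:]
def place(P,x): # x,y,yaw
    c,s=np.cos(x[2]),np.sin(x[2]); return np.c_[x[0]+c*P[:,0]-s*P[:,1],x[1]+s*P[:,0]+c*P[:,1],P[:,2]]
def ray(p,uv,z):
    R,t=p["view"][:3,:3],p["view"][:3,3]; d=R.T@np.linalg.inv(p["intrinsics"])@[*uv,1]; o=-R.T@t
    return (o+d*(z-o[2])/d[2])[:2]
def cost(p,mask,parts,x):
    ys,xs=np.nonzero(mask); x0,y0=xs.min()-12,ys.min()-12; w,h=xs.max()+13-x0,ys.max()+13-y0
    im=np.zeros((h*S,w*S),np.uint8)
    for P in parts:
        q=((proj(p,place(P,x))-[x0,y0]+.5)*S-.5)
        cv2.fillConvexPoly(im,cv2.convexHull(np.round(q*16).astype(np.int32)),255,shift=4)
    f=im.reshape(h,S,w,S).mean((1,3))/255; m=mask[y0:y0+h,x0:x0+w]
    return np.abs(f-m).sum()/m.sum()
def fit(views,parts,x0):
    f=lambda x:sum(cost(p,m,parts,x) for p,m in views)
    best=None
    for k in range(3):
        s=np.array([[0,0,0],[.012,0,0],[0,.012,0],[0,0,.15]])/(k+1)
        r=minimize(f,x0,method="Nelder-Mead",options=dict(initial_simplex=np.array(x0)+s,xatol=1e-5,fatol=1e-5)); x0=r.x
    return r.x,r.fun
RACK=[box(-119,119,-32,32,0,6)]+[box(c-23,c+23,-8,8,0,27) for c in(-88,0,88)]+[np.r_[disc(28,-5,c,40),disc(28,5,c,40)] for c in(-88,0,88)]
JOINT=[box(-52,52,-42,42,0,14),cyl(26.5,0,26.5,70),cyl(10.75,70,10.75,110),cyl(10.75,108,6,119)]
KEEP=[box(-36,0,-7,7,0,4),box(-12,-2,-17,17,0,4),box(-5,27,7.5,17,0,4),box(-5,27,-17,-7.5,0,4),box(-40,-36,-8,8,0,26)]
E
python3 - <<'E'
from workcell import optics,spotter
from fit import *
import pickle
ps={n:optics.read_camera(n) for n in("top","side")}
V={}
for t in("rack","joint_unit","keeper"):
    V[t]=[(p,spotter.silhouettes(p,t)[0]["mask"].astype(bool)) for p in ps.values()]
W=[(n,d) for n,p in ps.items() for d in spotter.silhouettes(p,"washer1")]
for n,d in W:
    i=0 if n=="top" else 1
    p,m=V["rack"][i]
    if d["mask"].sum()<600: V["rack"][i]=(p,m|d["mask"])
for i in(0,1):
    p,m=V["rack"][i]; V["rack"][i]=(p,cv2.morphologyEx(m.astype(np.uint8),cv2.MORPH_CLOSE,np.ones((7,7)))>0)
pickle.dump((ps,V,W),open("v.pkl","wb"))
g={"rack":[(310,243)],"joint_unit":[(387,255)],"keeper":[(225,268)]}
yaw={"rack":-.2,"joint_unit":.2,"keeper":0}
part={"rack":RACK,"joint_unit":JOINT,"keeper":KEEP}
img={n:cv2.resize(p["frame"],None,fx=4,fy=4,interpolation=cv2.INTER_CUBIC) for n,p in ps.items()}
for t in V:
    x0=[*ray(ps["top"],g[t][0],0.0),yaw[t]]
    for lab,vs in(("both",V[t]),("top",V[t][:1]),("side",V[t][1:])):
        x,c=fit(vs,part[t],x0); print(t,lab,np.round(x,4),round(c,3))
        if lab=="both":
            xb=x; x0=x
    for n in img:
        for P in part[t]:
            q=cv2.convexHull(((proj(ps[n],place(P,xb))+.5)*4-.5).astype(np.float32)).astype(int); cv2.polylines(img[n],[q],True,(255,0,0) ,1)
a=img["top"][180*4:310*4,205*4:425*4];b=img["side"][190*4:350*4,255*4:420*4]
cv2.imwrite("pics/ov1.png",cv2.resize(a,(800,473))[:,:,::-1]); cv2.imwrite("pics/ov2.png",cv2.resize(b,(618,600))[:,:,::-1])
E
```

```text
rack both [ 0.5367  0.0432 -0.1579] 0.1
rack top [ 0.5372  0.0432 -0.1572] 0.028
rack side [ 0.5362  0.0434 -0.1633] 0.069
joint_unit both [ 0.5179 -0.1482  0.3495] 0.469
joint_unit top [ 0.5175 -0.1481  0.3465] 0.225
joint_unit side [ 0.518  -0.1503  0.3538] 0.24
keeper both [0.4779 0.2278 0.0974] 0.533
keeper top [0.4754 0.2275 0.0769] 0.351
keeper side [0.4782 0.2281 0.0849] 0.16
```

```bash
sleep 0
```

```text
(no output)
```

View pics/ov1.png

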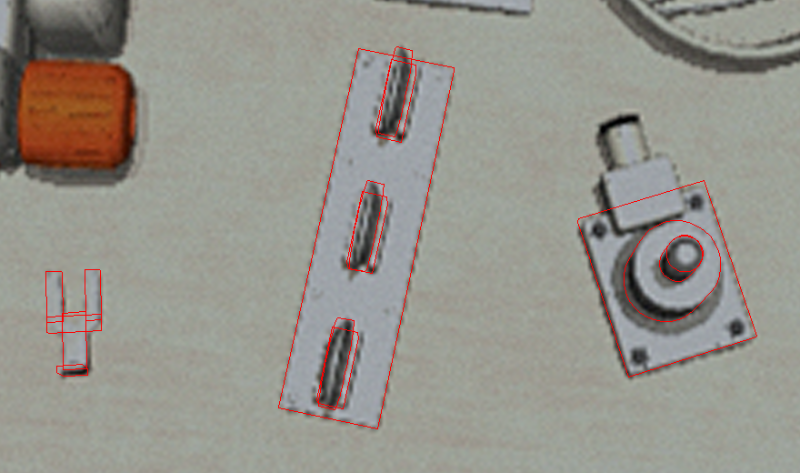

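View pics/ov2.png

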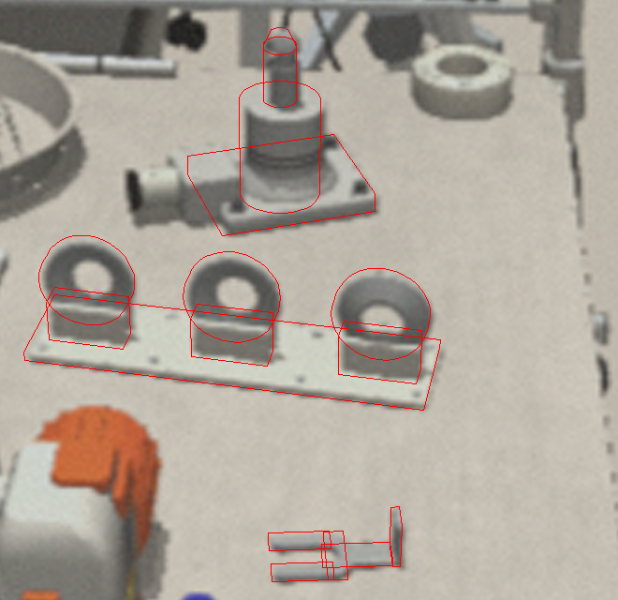

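Overlays agree with the scene. In the side view the far and middle holes sit high and the near hole sits low, so the first two have their hollow to +y and the near one to -y. I'll confirm that with a washer model, refit the joint with its stub included, and check IK.

```bash
python3 - <<'E'
from workcell import bot,kinematics
from fit import *
import pickle
from scipy.spatial.transform import Rotation as R
ps,V,W=pickle.load(open("v.pkl","rb"))
J2=JOINT[:-1]+[cyl(10.75,110,7,119),box(25,72,-20,20,0,34),box(72,106,-11,11,6,30)]
for lab,vs in(("both",V["joint_unit"]),("top",V["joint_unit"][:1]),("side",V["joint_unit"][1:])):
    x,c=fit(vs,J2,[.5179,-.1482,.35]); print(lab,np.round(x,4),round(c,3))
K2=[p for p in KEEP]
for y in(.06,.1,.14): print("keep",y,fit(V["keeper"],KEEP,[.4779,.2278,y]))
# spindle: dark/bright profile skip; washers hollow
rk=np.array([.5367,.0432,-.158])
for n,d in W:
    if d["mask"].sum()>600: continue
    p=ps[n]; c0=min((-88,0,88),key=lambda c:np.linalg.norm(proj(p,place(np.array([[c,0,45]])/1e3,rk))[0]-d["uv"]))
    m=d["mask"].astype(bool).copy(); res=[]
    for s in(1,-1):
        body=[np.r_[disc(28,5*s,0,40),disc(28,2*s,0,40),disc(14,-5*s,0,40)]]
        o=place(np.array([[c0,0,0]])/1e3,rk)[0]
        f=lambda x:cost(p,m,body,[x[0],x[1],rk[2]])
        r=minimize(f,o[:2],method="Nelder-Mead",options=dict(initial_simplex=o[:2]+np.array([[0,0],[.004,0],[0,.004]])))
        res.append((round(f(o[:2]),3),round(r.fun,3),np.round((r.x-o[:2])*1e3,1)))
    print(n,c0,res)
dn=lambda ax:R.from_matrix(np.c_[ax,np.cross([0,0,-1],ax),[0,0,-1]])
rx=np.array([np.cos(rk[2]),np.sin(rk[2]),0]); ry=np.array([-rx[1],rx[0],0])
for c in(-88,0,88):
    o=np.r_[rk[:2],0]+rx*c/1e3
    for s in(1,-1): 
        q=kinematics.solve_ik(o+ry*.0035+[0,0,.04-.0232],dn(s*ry).as_quat()); print("rack",c,s,None if q is None else np.round(q,2))
ax=np.array([.518,-.1485])
for a in np.arange(-90,91,15):
    z=np.array([np.cos(np.radians(a)),np.sin(np.radians(a)),0])
    for s in(1,-1):
        X=np.array([0,0,s]);Q=R.from_matrix(np.c_[X,np.cross(z,X),z]).as_quat()
        o=[kinematics.solve_ik(np.r_[ax,h]+z*.0232,Q) for h in(.0785,.14)]
        print("seat",a,s,[None if q is None else np.round(q,2).tolist() for q in o])
E
```

```text
both [ 0.5167 -0.1486  0.3434] 0.203
top [ 0.5175 -0.1482  0.3366] 0.058
side [ 0.5163 -0.1498  0.3835] 0.135
keep 0.06 (array([0.4779243 , 0.22787385, 0.08361701]), np.float64(0.5267840778173439))
keep 0.1 (array([0.47801298, 0.22787904, 0.08373035]), np.float64(0.5264600570800168))
keep 0.14 (array([0.47819387, 0.2278882 , 0.08402673]), np.float64(0.527715228320067))
top 0 [(np.float64(0.864), np.float64(0.672), array([ 4.2, -2.9])), (np.float64(0.696), np.float64(0.657), array([ 3.4, -1.4]))]
top 88 [(np.float64(0.661), np.float64(0.443), array([ 1.5, -2.3])), (np.float64(0.474), np.float64(0.469), array([ 0.9, -0.2]))]
side 88 [(np.float64(0.645), np.float64(0.578), array([ 0.6, -5.2])), (np.float64(0.634), np.float64(0.578), array([2. , 1.2]))]
side 0 [(np.float64(0.62), np.float64(0.598), array([-0.9, -2.8])), (np.float64(0.613), np.float64(0.598), array([0.6, 3.8]))]
side -88 [(np.float64(0.678), np.float64(0.48), array([-1.6, -8.3])), (np.float64(0.483), np.float64(0.48), array([-0.5, -1.5]))]
rack -88 1 [ 0.13  0.44  2.14 -0.    0.56  0.29]
rack -88 -1 [ 0.13  0.44  2.14 -0.
[... 1579 characters left out ...]
91, 1.05, 2.01, 1.45, 1.58, -1.49], [-0.91, 0.92, 2.06, 1.45, 1.59, -1.41]]
seat 45 -1 [[-0.91, 1.05, 2.01, 1.45, 1.58, 1.65], [-0.91, 0.92, 2.06, 1.45, 1.59, 1.73]]
seat 60 1 [[-0.87, 1.06, 1.84, 1.23, 1.65, -1.34], [-0.87, 0.94, 1.89, 1.24, 1.68, -1.28]]
seat 60 -1 [[-0.87, 1.06, 1.84, 1.23, 1.65, 1.8], [-0.87, 0.94, 1.89, 1.24, 1.68, 1.87]]
seat 75 1 [[-0.81, 1.08, 1.68, 1.05, 1.77, -1.24], [-0.81, 0.98, 1.72, 1.06, 1.8, -1.18]]
seat 75 -1 [[-0.81, 1.08, 1.68, 1.05, 1.77, 1.9], [-0.81, 0.98, 1.72, 1.06, 1.8, 1.96]]
seat 90 1 [[-0.74, 1.12, 1.52, 0.9, 1.9, -1.19], [-0.74, 1.02, 1.56, 0.92, 1.94, -1.14]]
seat 90 -1 [[-0.74, 1.12, 1.52, 0.9, 1.9, 1.96], [-0.74, 1.02, 1.56, 0.92, 1.94, 2.01]]
```

```bash
python3 - <<'E'
from fit import *
import pickle
ps,V,W=pickle.load(open("v.pkl","rb")); p=ps["side"]
rk=np.array([.5367,.0432,-.158]); rows=[]
for s in(0,1,-1):
    row=[]
    for c in(88,0,-88):
        u=np.round(proj(p,place(np.array([[c,0,45]])/1e3,rk))[0]).astype(int)-[16,16]
        im=cv2.resize(p["frame"][u[1]:u[1]+32,u[0]:u[0]+40],None,fx=6.6,fy=6.2,interpolation=cv2.INTER_CUBIC)
        if s:
            for r,y,col in((28,5*s,(255,0,0)),(28,2*s,(255,0,0)),(12,-5*s,(0,255,0)),(12,-1*s,(0,255,0))):
                q=((proj(p,place(disc(r,y,c,40),rk))-u+.5)*[6.6,6.2]).astype(int); cv2.polylines(im,[q.reshape(-1,1,2)],True,col,1)
        row.append(im)
    rows.append(np.hstack(row))
cv2.imwrite("pics/hol.png",np.vstack(rows)[:,:,::-1]); print(np.vstack(rows).shape)
E
```

```text
(594, 792, 3)
```

View pics/hol.png

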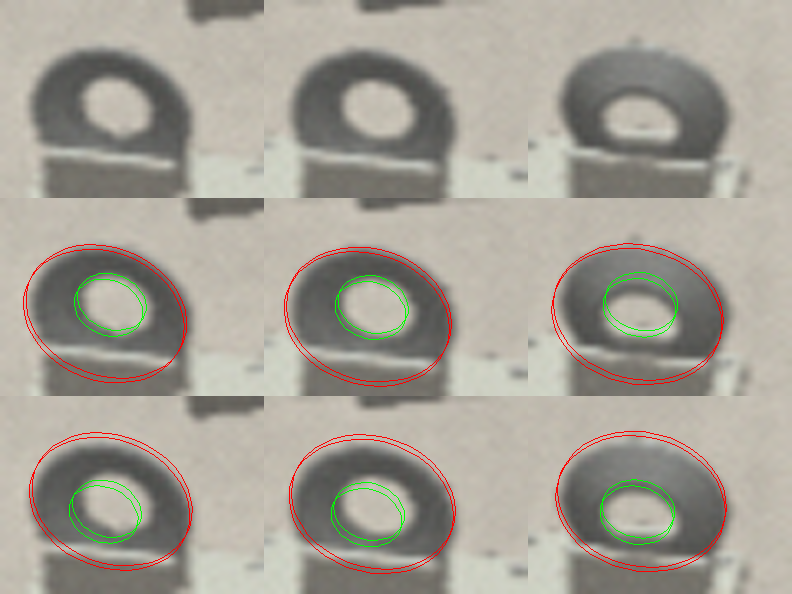

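Confirmed: the washer models match for far and middle hollow +y, and near hollow -y. Order: near goes first (up), then middle (down), then far (up). Starting with washer 1.

```bash
cat > h.py <<'E'
from workcell import bot,claw,kinematics,optics,ticket,spotter
import numpy as np,json,os
from scipy.spatial.transform import Rotation as R
rk=np.array([.5365,.0432,-.158]); OFF=.0232; D=.0035
rx=np.array([np.cos(rk[2]),np.sin(rk[2]),0]); ry=np.array([-rx[1],rx[0],0]); up=np.array([0,0,1.])
def ori(x,z): return R.from_matrix(np.c_[x,np.cross(z,x),z]).as_quat()
def axis(): return np.array(json.load(open("ax.json"))) if os.path.exists("ax.json") else np.array([.5170,-.1488])
def pick(c,hol,xs):  # hol: hollow to hol*ry; tool x = xs*ry
    o=np.r_[rk[:2],0]+rx*c/1e3+ry*hol*D; q=ori(xs*ry,-up)
    bot.reach(o+up*.20,q); claw.move_gripper(.070,40)
    bot.servo_line(o+up*(.04-OFF),velocity=.2)
    claw.move_gripper(.04,60); print("width",bot.read_gripper_width(),"F",np.round(bot.read_wrist_force(),1),bot.read_time_s())
    bot.servo_line(o+up*.20,velocity=.25); print("lifted width",bot.read_gripper_width())
def over(xup,z=.165):
    t=np.array([1.,0,0]); bot.reach(np.r_[axis(),z]+t*OFF,ori(xup*up,t)); print("over",np.round(bot.read_position(),4),bot.read_time_s())
E
python3 - <<'E'
from h import *
pick(-88,-1,1); over(-1)
for n in("top","side"):
    import cv2; p=optics.read_camera(n); cv2.imwrite(f"pics/w1{n}.png",p["frame"][:,:,::-1])
print(np.round(bot.read_wrist_force(),2))
a=cv2.imread("pics/w1top.png");b=cv2.imread("pics/w1side.png")
cv2.imwrite("pics/w1.png",np.hstack([cv2.resize(a[200:300,335:435],(400,400),interpolation=2),cv2.resize(b[160:260,280:380],(400,400),interpolation=2)]))
E
```

```text
width 0.053085917801498315 F [-2.1  0.5  9.6] 5.0667
lifted width 0.05293126145397461
over [ 0.5404 -0.1483  0.165 ] 8.0583
[-0.37  0.61  0.53]
```

View pics/w1.png

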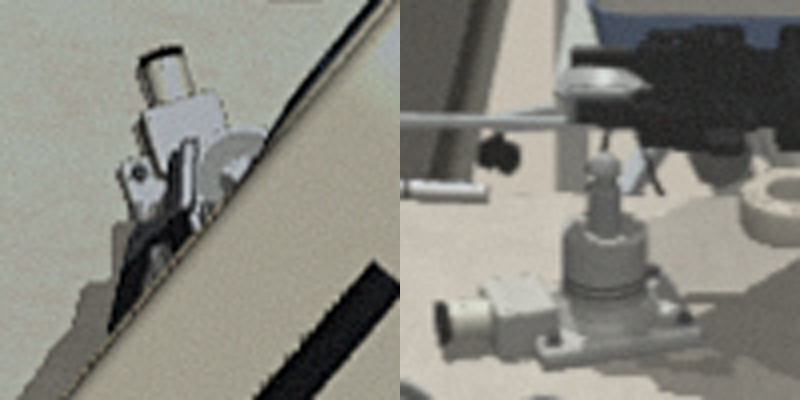

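The washer is held level above the spindle: washer at about (600,85), tip at (602,155) in the right crop. I'll lower it with force feedback.

```bash
cat >> h.py <<'E'
def lower(level,xup,hollow_up,zstart=.128):
    """origin height goes from zstart to level; admittance in xy while on the tip"""
    d=D*(1 if hollow_up else -1); t=np.array([1.,0,0]); a=axis()
    F0=bot.read_wrist_force()
    bot.servo_line(np.r_[a,zstart+d]+t*OFF,velocity=.12)
    z=zstart; n=0
    while z>level and n<60:
        n+=1
        F=bot.read_wrist_force()-F0
        f=F[:2]; da=np.clip(f*2.5e-4,-.0015,.0015) if np.linalg.norm(f)>1.5 else np.zeros(2)
        a=a+da
        if F[2]>12: z+=.001
        else: z-=.003
        z=max(z,level) 
        bot.servo_line(np.r_[a,z+d]+t*OFF,velocity=.05)
        if np.linalg.norm(F)>2: print(n,round(z,4),np.round(F,1),np.round(a,4))
    F=bot.read_wrist_force()-F0; print("end",round(z,4),np.round(F,1),np.round(a,4),np.round(bot.read_position(),4),bot.read_time_s())
    return a
E
python3 - <<'E'
from h import *
a=lower(.100,-1,True)
E
```

```text
4 0.116 [-5.2 -1.4  5.6] [ 0.5157 -0.1492]
5 0.113 [-5.4 -0.4 -1.7] [ 0.5144 -0.1493]
6 0.11 [ 0.9  0.2 -1.9] [ 0.5144 -0.1493]
7 0.107 [ 1. -1. -2.] [ 0.5144 -0.1493]
end 0.1 [ 0.5  0.  -2. ] [ 0.5144 -0.1493] [ 0.5375 -0.1493  0.1034] 11.0917
```

```bash
cat >> h.py <<'E'
def rel():
    claw.move_gripper(.066); print("after open F",np.round(bot.read_wrist_force(),1))
    p=bot.read_position(); bot.servo_line(p-[.10,0,0],velocity=.25); bot.servo_line(p-[.10,0,0]+up*(.22-p[2]),velocity=.35); print(bot.read_time_s())
E
python3 - <<'E'
from h import *
json.dump([.5144,-.1493],open("ax.json","w"))
a=lower(.0757,-1,True,zstart=.100); json.dump(list(a),open("ax.json","w"))
rel()
import cv2
for n in("top","side"):
    p=optics.read_camera(n); cv2.imwrite(f"pics/p1{n}.png",p["frame"][:,:,::-1])
a=cv2.imread("pics/p1top.png");b=cv2.imread("pics/p1side.png")
cv2.imwrite("pics/p1.png",np.hstack([cv2.resize(a[200:300,335:435],(400,400),interpolation=2),cv2.resize(b[190:250,300:360],(400,400),interpolation=2)]))
E
```

```text
9 0.0757 [0.9 0.3 4.3] [ 0.5144 -0.1493]
end 0.0757 [0.9 0.9 5.8] [ 0.5144 -0.1493] [ 0.5377 -0.1493  0.0797] 13.5917
after open F [0.3 0.5 0.4]Traceback (most recent call last):
  File "<stdin>", line 4, in <module>
  File "h.py", line 36, in rel
    p=bot.read_position(); bot.servo_line(p-[.10,0,0],velocity=.25); bot.servo_line(p-[.10,0,0]+up*(.22-p[2]),velocity=.35); print(bot.read_time_s())
                                                                     ~~~~~~~~~~~~~~^^^^^^^^^^^^^^^^^^^^^^^^^^^^^^^^^^^^^^^^
host.IKError: the arm cannot follow that straight line within its joint ranges
```

```bash
python3 - <<'E'
from h import *
p=bot.read_position()
for z in(.18,.15,.13):
    try: bot.servo_line(np.r_[p[:2],z],velocity=.3); break
    except bot.IKError: pass
print(bot.read_position(),bot.read_time_s())
s=open("h.py").read(); i=s.index("    p=bot.read_position(); bot.servo_line(p-")
open("h.py","w").write(s[:i]+"    p=bot.read_position(); bot.servo_line(np.r_[p[:2],.165],velocity=.3); print(bot.read_time_s())\n")
pick_q=None
pick(0,1,1)
import cv2
for n in("top","side"):
    p=optics.read_camera(n); cv2.imwrite(f"pics/p1{n}.png",p["frame"][:,:,::-1])
a=cv2.imread("pics/p1top.png");b=cv2.imread("pics/p1side.png")
cv2.imwrite("pics/p1.png",np.hstack([cv2.resize(a[200:300,335:435],(400,400),interpolation=2),cv2.resize(b[190:250,300:360],(400,400),interpolation=2)]))
E
```

```text
[ 0.43843237 -0.14952165  0.18086858] 15.0917
width 0.05307738016757039 F [-3.  -0.4  9.9] 18.4583
lifted width 0.052901077287109764
```

View pics/p1.png

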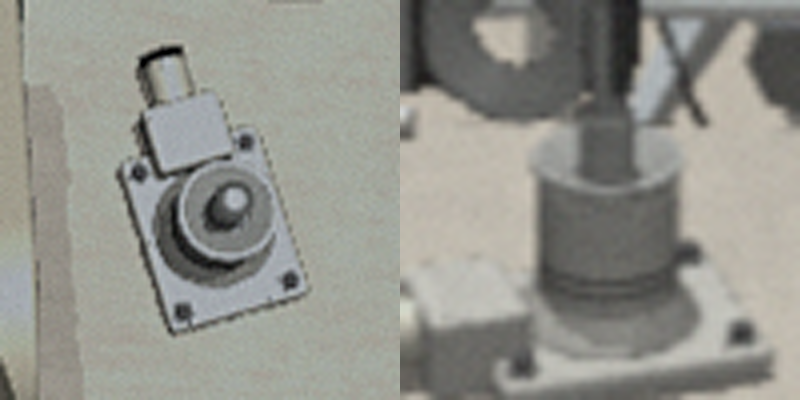

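Washer 1 lies hollow up on the seat: bright rim round a dark inside, at about (228,205) in the left crop. Now washer 2.

```bash
python3 - <<'E'
from h import *
over(-1)
a=lower(.0858,-1,False)
rel()
pick(88,1,-1)
import cv2
for n in("top","side"):
    p=optics.read_camera(n); cv2.imwrite(f"pics/p2{n}.png",p["frame"][:,:,::-1])
a=cv2.imread("pics/p2top.png");b=cv2.imread("pics/p2side.png")
cv2.imwrite("pics/p2.png",np.hstack([cv2.resize(a[200:300,335:435],(400,400),interpolation=2),cv2.resize(b[190:250,300:360],(400,400),interpolation=2)]))
E
```

```text
over [ 0.5379 -0.1488  0.1651] 21.5417
13 0.093 [-2.5 -0.7 12.1] [ 0.5134 -0.1497]
14 0.09 [0.6 0.5 8.2] [ 0.5134 -0.1497]
15 0.091 [-2.1  1.  23.4] [ 0.5129 -0.1495]
16 0.092 [ 3.1  0.7 16.5] [ 0.5136 -0.1493]
17 0.093 [-0.7 -0.8 12.7] [ 0.5136 -0.1493]
18 0.09 [-0.2  0.2  8.1] [ 0.5136 -0.1493]
19 0.091 [-2.8 -0.6 22.2] [ 0.513  -0.1494]
20 0.092 [ 2.5 -0.  16.7] [ 0.5136 -0.1494]
21 0.093 [-1.6 -0.4 12.5] [ 0.5132 -0.1495]
22 0.09 [0.9 0.  8.6] [ 0.5132 -0.1495]
23 0.091 [-0.6  0.2 22.8] [ 0.5132 -0.1495]
24 0.092 [-0.1  0.7 17.9] [ 0.5132 -0.1495]
25 0.093 [ 0.7  0.7 13.2] [ 0.5132 -0.1495]
26 0.09 [0.8 0.1 8.6] [ 0.5132 -0.1495]
27 0.091 [-0.6  0.1 23. ] [ 0.5132 -0.1495]
28 0.092 [-0.8  0.6 17.6] [ 0.5132 -0.1495]
29 0.093 [ 0.2  0.2 13.2] [ 0.5132 -0.1495]
30 0.09 [ 1.4 -0.3  8.5] [ 0.5132 -0.1495]
31 0.091 [-1.2  0.7 22.6] [ 0.5132 -0.1495]
32 0.092 [-0.4  1.1 17.3] [ 0.5132 -0.1495]
33 0.093 [ 0.5 -0.2 13.6] [ 0.5132 -0.1495]
34 0.09 [ 1.2 -0.5  8.8] [ 0.5132 -0.1495]
35 0.091 [-0.2  0.6 22.6] [ 0.5132 -0.1495]
36 0.092 [-0.4  0.5 17.1] [ 0.5132 -0.1495]
37 0.093 [ 0.   0.4 
[... 529 characters left out ...]
] [ 0.5125 -0.1496]
50 0.09 [1.2 0.3 9.7] [ 0.5125 -0.1496]
51 0.091 [-0.8  0.6 22.8] [ 0.5125 -0.1496]
52 0.092 [-0.6  0.5 17.4] [ 0.5125 -0.1496]
53 0.093 [ 0.4  0.  13.6] [ 0.5125 -0.1496]
54 0.09 [ 1.2 -0.   8.5] [ 0.5125 -0.1496]
55 0.091 [-0.3  1.3 22.8] [ 0.5125 -0.1496]
56 0.092 [-0.3  0.4 17.1] [ 0.5125 -0.1496]
57 0.093 [ 0.4 -0.8 13.6] [ 0.5125 -0.1496]
58 0.09 [ 1.9 -0.3  8.6] [ 0.513  -0.1496]
59 0.091 [-6.4  0.9 23.4] [ 0.5115 -0.1494]
60 0.092 [ 4.5  1.2 17.4] [ 0.5126 -0.1491]
end 0.092 [-1.5 -0.9 13.8] [ 0.5126 -0.1491] [ 0.5359 -0.1495  0.0909] 37.0333
after open F [ 0.2 -0.4 -0.5]
37.7417
width 0.05297020533381172 F [-1.6 -0.4  8.3] 42.8833
lifted width 0.05321432892222578
```

View pics/p2.png

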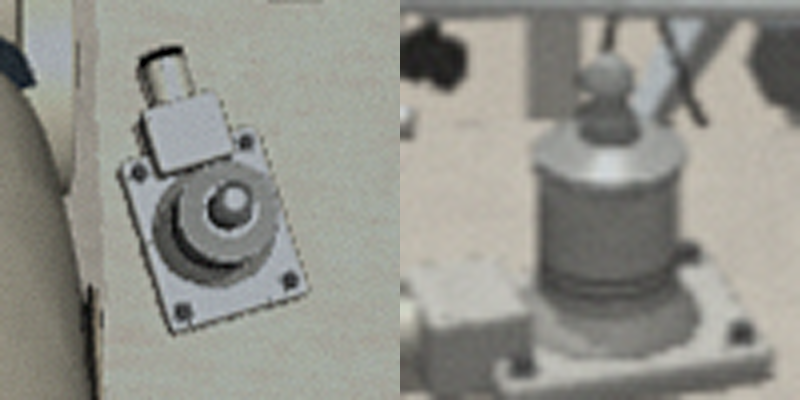

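Washer 2 lies hollow down: bright cone flank at about (610,150) in the right crop. The early contact was the pads meeting washer 1's rim, and that can't happen with washer 3. Placing washer 3.

```bash
sed -i 's/        if F\[2\]>12: z+=.001/        if F[2]>12 and z<level+.008: break\n        if F[2]>12: z+=.001/; s/n<60/n<18/' h.py; python3 - <<'E'
from h import *
over(-1)
a=lower(.0957,-1,True,zstart=.122)
E
```

```text
over [ 0.5378 -0.1492  0.1651] 47.425
2 0.116 [-1.4  1.4 -0.4] [ 0.514  -0.1489]
end 0.0957 [2.2 0.6 8.4] [ 0.514  -0.1489] [ 0.5374 -0.1489  0.1007] 50.1583
```

```bash
cat >> h.py <<'E'
kx=np.array([np.cos(.084),np.sin(.084),0]); GZ=.003
def kpose(slot,uz,d=kx): return np.r_[slot,uz+GZ]-d*.038   # TCP for slot centre xy, underside height
E
python3 - <<'E'
from h import *
rel()
q=ori(kx,-up); s=np.array([.478,.2279])
bot.reach(kpose(s,.10),q); claw.move_gripper(.036,60)
bot.servo_line(kpose(s,0),velocity=.2); claw.move_gripper(.005,60)
print("w",bot.read_gripper_width(),np.round(bot.read_wrist_force(),1),np.round(bot.read_position(),4))
bot.servo_line(kpose(s,.12),velocity=.25)
a=axis(); e=np.array([1.,0,0]); bot.reach(kpose(a-[.055,0],.12,e),ori(e,-up))
print("w",bot.read_gripper_width(),np.round(bot.read_position(),4),bot.read_time_s())
import cv2
for n in("top","side"):
    p=optics.read_camera(n); cv2.imwrite(f"pics/k{n}.png",p["frame"][:,:,::-1])
a=cv2.imread("pics/ktop.png");b=cv2.imread("pics/kside.png")
cv2.imwrite("pics/k.png",np.hstack([cv2.resize(a[200:300,335:435],(400,400),interpolation=2),cv2.resize(b[180:260,300:380],(400,400),interpolation=2)]))
E
```

```text
after open F [ 1.  -0.5 -0.5]
50.825
w 0.013948931204631995 [-0.5  0.1  6. ] [0.4411 0.2252 0.0044]
w 0.013773505282237232 [ 0.4215 -0.1487  0.1226] 56.3417
```

View pics/k.png

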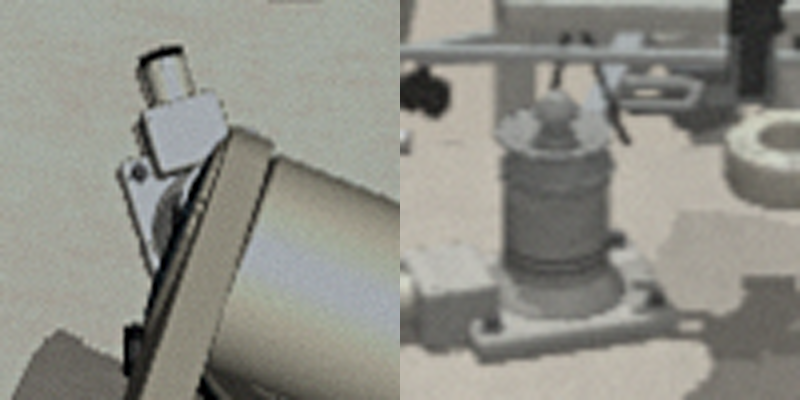

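The side crop shows all three washers stacked with the top rim just under the head, and the keeper held level at about (650,92). Sliding it in.

```bash
python3 - <<'E'
from h import *
e=np.array([1.,0,0]); a=axis(); U=.1038
bot.servo_line(kpose(a-[.055,0],U,e),velocity=.1); F0=bot.read_wrist_force()
bot.servo_line(kpose(a-[.022,0],U,e),velocity=.12); print(np.round(bot.read_wrist_force()-F0,1))
y=a[1]; dx=-.022; z=U
while dx<.004:
    F=bot.read_wrist_force()-F0
    if np.linalg.norm(F)>1.5: print(round(dx,4),round(y,4),round(z,4),np.round(F,1))
    if F[0]<-6: break
    if abs(F[1])>1.5: y+=np.clip(F[1]*2e-4,-.001,.001)
    if abs(F[2])>2: z+=np.clip(F[2]*1e-4,-.0005,.0005)
    dx+=.004 if dx<-.007 else .0015
    bot.servo_line(kpose(np.array([a[0]+dx,y]),z,e),velocity=.06)
print("end",dx,np.round(bot.read_wrist_force()-F0,1),np.round(bot.read_position(),4),bot.read_time_s())
E
```

```text
[-0.  -1.1 -2. ]
-0.022 -0.1493 0.1038 [-0.  -1.1 -2. ]
-0.0045 -0.1493 0.1038 [-0.6  0.7 -1.5]
-0.003 -0.1493 0.1038 [-1.7 -0.8 -0.4]
end 0.004500000000000001 [-2.  -0.5 -0.5] [ 0.4805 -0.1492  0.1067] 59.925
```

```bash
python3 - <<'E'
from h import *
p=bot.read_position(); c=np.array([.4809,-.1493,.1068])
for i in range(5):
    c=c+[.001,0,0]; bot.servo_line(c,velocity=.05); F=bot.read_wrist_force(); P=bot.read_position(); print(np.round(F,1),np.round(P,4))
    if F[0]<-8: break
print(bot.read_time_s())
import cv2
from fit import *
p=optics.read_camera("side")
for d in spotter.silhouettes(p,"keeper")[:2]:
    m=d["mask"].astype(bool); print(d["score"],m.sum(),d["uv"])
for x in(.508,.5145,.5185): print(x,np.round(proj(p,np.array([[x-.038,-.149,.115],[x+.027,-.149,.104]])),1).tolist())
cv2.imwrite("pics/k2.png",p["frame"][:,:,::-1])
E
```

```text
[-5.5 -0.5  1.6] [ 0.4807 -0.1491  0.1065]
[-8.4 -1.   3.5] [ 0.4808 -0.149   0.1063]
60.425
0.508 [[349.3, 199.8], [322.3, 203.4]]
0.5145 [[346.6, 199.8], [319.6, 203.4]]
0.5185 [[344.9, 199.8], [317.9, 203.3]]
```

Firm stop: force builds while the position holds, so the slot end is on the neck. Backing off slightly, lowering, releasing.

```bash
python3 - <<'E'
from h import *
import cv2
c=np.array([.4808,-.1492,.1065])
bot.servo_line(c,velocity=.05)
for z in(.1055,.1045,.1035):
    c[2]=z; bot.servo_line(c,velocity=.05); F=bot.read_wrist_force(); print(np.round(F,1),np.round(bot.read_position(),4))
    if F[2]>5: break
claw.move_gripper(.036); p=bot.read_position(); print(np.round(bot.read_wrist_force(),1))
bot.servo_line(p+[0,0,.07],velocity=.2)
bot.servo_line(p+[-.08,0,.10],velocity=.3); print(bot.read_time_s())
ims=[optics.read_camera(n)["frame"] for n in("top","side")]
cv2.imwrite("pics/f.png",np.hstack([cv2.resize(ims[0][210:280,355:425],(400,400),interpolation=2),cv2.resize(ims[1][180:240,305:365],(400,400),interpolation=2)])[:,:,::-1])
E
```

```text
[-4.3 -0.2 -0. ] [ 0.4806 -0.1491  0.1054]
[-4.5 -0.4  1. ] [ 0.4806 -0.1492  0.1044]
[-7.9 -0.4  9.8] [ 0.4805 -0.1492  0.104 ]
[-0.1 -0.6  0.2]
62.8
```

View pics/f.png

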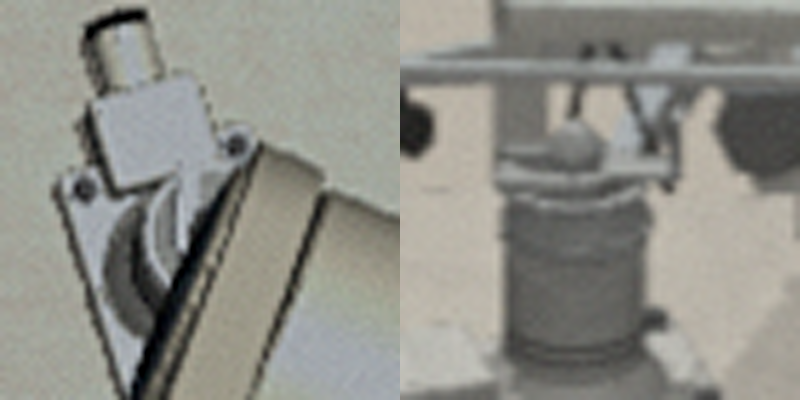

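The keeper lies flat on the top rim under the head (side crop, plate at about (585,170), tab at (670,165)). Its contact height also comes out at 0.0996 m, against 0.100 m expected.

```bash
python3 -c "
from h import *
print(ticket.hand_in(), bot.read_time_s())"
```

```text
the job is handed in; nothing more can be done
the job is handed in; nothing more can be done
```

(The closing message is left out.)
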